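# Load a spray-mask fixture and hold its sprung mask shut

### The arm

A 6-joint arm with a two-finger parallel gripper is mounted at the origin on the work surface. World frame = base frame: x ahead of the robot, y to its left, z up, the work surface at z = 0. Lengths are in m, angles in rad, forces in N, time in s.
With the tool pointing down it reaches from about 0.4 to 0.825 m from the base axis. Payload 7 kg.
Tool frame: the origin (TCP) lies at the very end of the fingers, on their centre line; the grasp point (between the pads) lies 19 mm behind it; z points along the fingers, y is the line along which they close (so a half turn about z gives the same grasp; the last joint's range is limited). The gripper opens to 88 mm and grips with 3 to 60 N. Pads are 19 mm wide; open, the fingers measure 130 mm over their backs; the gripper's body (78 mm by 193 mm) begins 47 mm behind the grasp point.
Start: joints at [-0.904, 0.359, 0.012, 0, -1.224, -0.288], TCP at [0.25, -0.627, 0.227] pointing down, gripper open.
Joint ranges: [-3.07, 3.07], [-1.43, 2.12], [-1.02, 1.25], [-3.03, 1.67], [-3.05, -0], [-3.03, 3.03]. Speed limits (rad/s): [2.39, 2.39, 3.01, 3.14, 3.14, 3.14].

### API

Orientations are given as [roll, pitch, yaw] about the fixed x, y, z axes, in that order (R = Rz(yaw) Ry(pitch) Rx(roll)).
In Python, from station import * gives the robot as it stands.
- The arm moves only by the tool servo_tool, never from a script. Its argument "moves" is a list of rows, each an object of numbers: "jaw": the opening, from 0 (shut) to 1 (fully open); "dx", "dy", "dz": the shift along the world's x, y, z in m; "roll": the turn about the world's z in degrees. A call has exactly 10 rows; each row shifts and turns the commanded pose from where the row before left it; what a row does not reach is not made up. A row lasts 1/8 s, in which the tool goes at most 62.5 mm and 10.7 degrees, less where a joint would pass 70% of its speed; a pose out of reach is approached as far as the arm can. A call with a gripper value outside its range is refused whole. The fingers move at their own pace and stop on an object; "newtons" is the grip in N (left out, the last holds). Time passes only in rows, so rows that do not move let the fingers close, or fill a call up. It gives the time, the measured TCP pose, the force, the opening and the grip force at its end, in the units of the state.
- get_state(): the state, without advancing time (a new reading comes with each control period).
- grab_frame(name): name is "scene" or "top" or "wrist"; returns (picture, depth): 480x640x3 uint8, red, green, blue; 480x640 float32, m along the optical axis (not along the pixel's ray), 0 where there is no reading.
- calibration(name): a dict with "intrinsics" (3x3 intrinsics, pixels), "R" (3x3) and "t" (3): a world point X has camera coordinates R X + t. Camera axes: x right, y down, z forward; pixel columns grow to the right and rows downward; lengths in m; the calibration is good to about 2 mm. A picture is of the moment at which its call begins: read the wrist's pose just before it. calibration takes no time and is no camera call; for the wrist camera it gives the pose at the moment of the call.
- job_done(): hands the job in; it is judged then, once.
The state is a dict: "t": time; "q": joint angles; "qd": joint speeds; "joint_efforts": joint torques, N m; "eef_pos": TCP position; "ee_rot": TCP orientation; "force": force on the tool from outside, world axes, zero at the start; "moment": the same for the moment, N m; "width": finger opening in m; "gripper_force": force on a finger pad.
Only numpy, scipy, OpenCV 4.12 (cv2) and the standard library are available. Lean on these libraries where they do the work, as an engineer would, in place of code of your own. Each camera call takes 0.05 s, during which the arm holds its last target. There are 200 camera calls.

### The job

Set the three brass knobs into the spray-mask fixture, one in each well, flange down and fully seated; set them in, do not let them fall. Then swing the spring-loaded mask down by its handle bar until it is fully shut over the knobs, and keep it held down, because it springs open again when let go: finish with the gripper still holding it shut, ready for the heads to be sprayed. Leave the paint tin, the roll of tape and the mixing cup where they stand.

Things in the scene. Friction and masses are not known exactly. Their poses are not given: they have to be found in the camera images.
- nest: The fixture, fixed to the bench: aluminium block 96 x 250 mm (its x by y), top 30 mm above the bench, on a dark steel base plate from 52 mm in front (-x) of the origin to 108 mm behind it, 270 mm long in y. Origin: on the bench under the centre of the middle well. x points away from the robot to the hinge, y along the row of wells; turned up to 0.3 rad about the vertical.
- well0 (a point): Centre of the floor of the left one of the three round wells in the nest block (75 mm along the nest's +y). Wells are 51 mm across and 5 mm deep, 75 mm apart; floor 25 mm above the bench, so that a seated knob's flange (46 mm) lies flush with the block's top. The point has the axes of the nest.
- well1 (a point): Centre of the floor of the middle one of the three round wells in the nest block (on the nest's origin). Wells are 51 mm across and 5 mm deep, 75 mm apart; floor 25 mm above the bench, so that a seated knob's flange (46 mm) lies flush with the block's top. The point has the axes of the nest.
- well2 (a point): Centre of the floor of the right one of the three round wells in the nest block (75 mm along the nest's -y). Wells are 51 mm across and 5 mm deep, 75 mm apart; floor 25 mm above the bench, so that a seated knob's flange (46 mm) lies flush with the block's top. The point has the axes of the nest.
- knob0: Bare brass pull knob standing on its flange (46 mm across, 5 mm thick); on it a round head 28 mm across, sides straight from 5 to 20 mm above the underside, domed up to 32 mm. 0.09 to 0.18 kg. Origin: centre of the flange's underside; z up along the knob. It is round, so its yaw does not matter. Stands loose on the bench to the right of the fixture; any knob may go in any well.
- knob1: Bare brass pull knob standing on its flange (46 mm across, 5 mm thick); on it a round head 28 mm across, sides straight from 5 to 20 mm above the underside, domed up to 32 mm. 0.09 to 0.18 kg. Origin: centre of the flange's underside; z up along the knob. It is round, so its yaw does not matter. Stands loose on the bench to the right of the fixture; any knob may go in any well.
- knob2: Bare brass pull knob standing on its flange (46 mm across, 5 mm thick); on it a round head 28 mm across, sides straight from 5 to 20 mm above the underside, domed up to 32 mm. 0.09 to 0.18 kg. Origin: centre of the flange's underside; z up along the knob. It is round, so its yaw does not matter. Stands loose on the bench to the right of the fixture; any knob may go in any well.
- mask (a joint): Opening of the hinged mask: plate 112 x 222 mm, 3 mm thick, with three round 37 mm openings, in a frame 10 mm high. 0 = fully shut (level, 1 mm above the block, knob heads up through the openings); 1.95 = fully open, leaning 22 deg back past upright, where springs hold it. They push it open all the way: about 10 N down at the bar keeps it shut; it flies open if let go.
- hinge (a point): Middle of the mask's hinge axis, 75 mm behind (+x of the nest) the row of wells, 31 mm above the bench. The axis runs along the nest's y; the point has the axes of the nest.
- handle (a point): Middle of the axis of the mask's handle bar, a round steel bar 14 mm thick, 120 mm long along own y, parallel to the nest's y; 39 mm free behind it. It lies 170 mm in front of the hinge axis and 18 mm above it when shut (49 mm over the bench), swinging with the mask about the hinge; about 180 mm over the bench when open. It can turn between the pads when pinched across.
- tin: Bystander: round paint tin, 86 mm in diameter, 115 mm high. Origin: centre of its underside. Leave alone.
- tape: Bystander: roll of masking tape lying flat, 104 mm across, 25 mm high. Origin: centre of its underside. Leave alone.
- cup: Bystander: white plastic mixing cup, 76 mm across its mouth, 95 mm high. Origin: centre of its underside. Leave alone.
Not all that is in view belongs to the job. What is shaped like the knob1 but green is not meant. Leave any turquoise look-alike of the knob2 alone.

How it is judged:
By the outcome, as a careful person would: the job done as asked, in the order asked, and still so for the second after the job is handed in, while the arm keeps its last pose, push and grip.
It also fails if it takes over 72 s, if anything falls off the work surface, if the arm or the gripper's body presses on something with over 40 N, if the wrist force passes 120 N, or if a joint passes its speed limit or range.

## Working session

There is one attempt and no reset: what is moved stays moved. The work goes in short steps, Python scripts to look and compute and a tool call to move; the robot and the scene stay as the last step left them, time stands still between calls to the robot, and variables do not carry over. Pictures are saved under pics/ and viewed, at most 10 in all, crops included, and the job is handed in when it is done.

Besides the shell and the picture viewer there is one more tool, called after "Emit:" in YAML: its name, and indented under it one key for each argument. servo_tool: Moves the arm, as the interface text tells. Its arguments: {"type":"object","properties":{"moves":{"type":"array","items":{"type":"object","properties":{"jaw":{"type":"number"},"dx":{"type":"number"},"dy":{"type":"number"},"dz":{"type":"number"},"roll":{"type":"number"}}}},"newtons":{"type":"number"}},"required":["moves"]}

```bash
mkdir -p pics; ls
python3 - <<'E'
from station import *
import cv2,numpy as np
for n in ["top","scene"]:
    p,d=grab_frame(n); cv2.imwrite(f"pics/{n}0.png",p[:,:,::-1]); np.save(f"pics/{n}0.npy",d)
    c=calibration(n); print(n,c)
s=get_state(); print(s['t'],s['eef_pos'],s['ee_rot'],s['width'])
E
```

```text
pics
top {'intrinsics': array([[515.53620367,   0.        , 310.65457942],
       [  0.        , 515.53620367, 242.45320701],
       [  0.        ,   0.        ,   1.        ]]), 'R': array([[-0.01487635, -0.99949219,  0.02817917],
       [-0.99030499,  0.01083518, -0.13848694],
       [ 0.13811129, -0.02996615, -0.98996328]]), 't': array([0.0083252 , 0.6020082 , 1.10351934])}
scene {'intrinsics': array([[561.4040529 ,   0.        , 313.79933665],
       [  0.        , 561.4040529 , 239.91720097],
       [  0.        ,   0.        ,   1.        ]]), 'R': array([[-0.56640871,  0.82411648, -0.00363465],
       [ 0.60311991,  0.41150589, -0.6833076 ],
       [-0.56162937, -0.3892235 , -0.73012158]]), 't': array([ 0.32285544, -0.30958501,  1.83083214])}
0.1 [ 0.24943594 -0.62675261  0.22569787] [ 3.14007045e+00 -1.47783891e-04 -2.76290831e+00] 0.08749519472879784
```

View pics/top0.png

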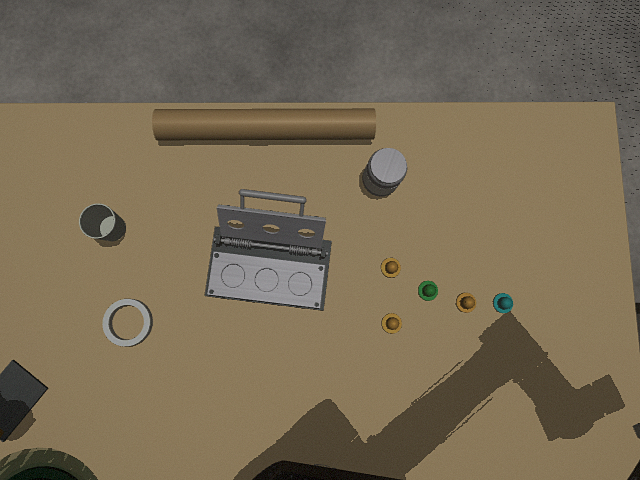

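View pics/scene0.png

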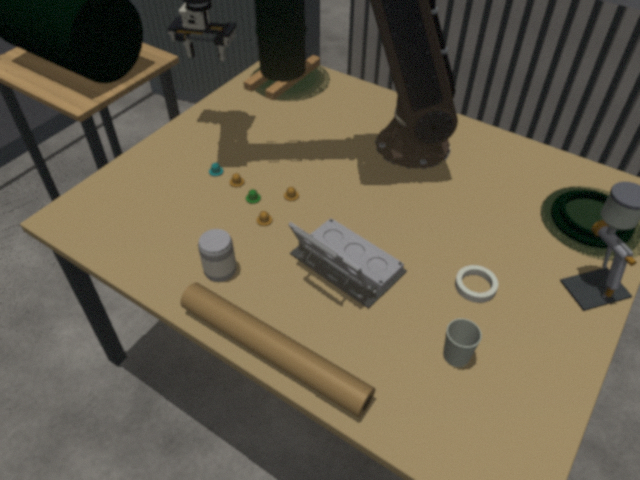

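The top view shows brass knobs at about (391,267), (392,323) and (466,302), decoys at (428,290) green and (503,302) turquoise, and wells at about (233,275), (266,280) and (300,284). The tin stands at (386,170). The scene view shows the mask open, leaning back.

```bash
cat > h.py <<'E'
from station import *
import cv2,numpy as np
def ray(c,uv,z):
    K,R,t=c['intrinsics'],c['R'],c['t']
    d=R.T@np.linalg.solve(K,[uv[0],uv[1],1.]); o=-R.T@t
    return o+d*(z-o[2])/d[2]
def pts(c,d):
    K,R,t=c['intrinsics'],c['R'],c['t']
    v,u=np.indices(d.shape); P=np.stack([(u-K[0,2])/K[0,0]*d,(v-K[1,2])/K[1,1]*d,d],-1)
    return (P-t)@R
def proj(c,X):
    p=c['intrinsics']@(c['R']@np.asarray(X)+c['t']); return p[:2]/p[2]
E
python3 - <<'E'
from h import *
p=cv2.imread('pics/top0.png'); d=np.load('pics/top0.npy'); c=calibration('top'); X=pts(c,d)
hsv=cv2.cvtColor(p,cv2.COLOR_BGR2HSV)
for u,v in [(391,267),(392,323),(466,302)]:
    w=X[v-12:v+13,u-12:u+13]; W=w.reshape(-1,3)
    W=W[W[:,2]>0.009]; top=W[W[:,2]>.022]
    print(W.shape,W[:,2].max(),top[:,:2].mean(0),top.min(0),top.max(0),'px',ray(c,(u,v),.028))
for uv in [(233,275),(266,280),(300,284)]: print(ray(c,uv,.028), X[uv[1],uv[0]])
crop=p[180:320,195:340]; cv2.imwrite('pics/c1.png',cv2.resize(crop,None,fx=4,fy=4,interpolation=cv2.INTER_CUBIC))
k=p[250:340,370:490]; cv2.imwrite('pics/c2.png',cv2.resize(k,None,fx=6,fy=6,interpolation=cv2.INTER_CUBIC))
for n,a in [('h',X[200,215])]:print(n,a)
E
```

```text
(129, 3) 1.17557930497336 [ 0.54452919 -0.17538645] [ 0.44388709 -0.19342446  0.02243675] [0.5600725  0.03486634 1.1755793 ] px [ 0.54641216 -0.17936597  0.028     ]
(135, 3) 1.17557930497336 [ 0.42183681 -0.17485025] [ 0.40898672 -0.19114526  0.02213524] [0.44388709 0.03486634 1.1755793 ] px [ 0.42228337 -0.17704575  0.028     ]
(142, 3) 1.17557930497336 [ 0.46532793 -0.33964359] [ 0.44388709 -0.36443684  0.02218844] [0.47939038 0.03486634 1.1755793 ] px [ 0.46602702 -0.34466899  0.028     ]
[0.53294297 0.17362401 0.028     ] [0.53317755 0.17398952 0.02497715]
[0.52089915 0.10057002 0.028     ] [0.5209547  0.10061742 0.02717212]
[0.51103281 0.02520132 0.028     ] [0.51149345 0.02513501 0.0201273 ]
h [ 0.7101373   0.21992073 -0.00206981]
```

View pics/c1.png

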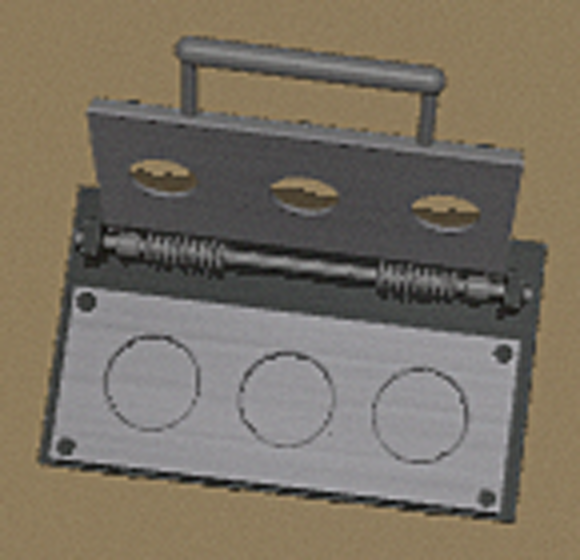

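View pics/c2.png

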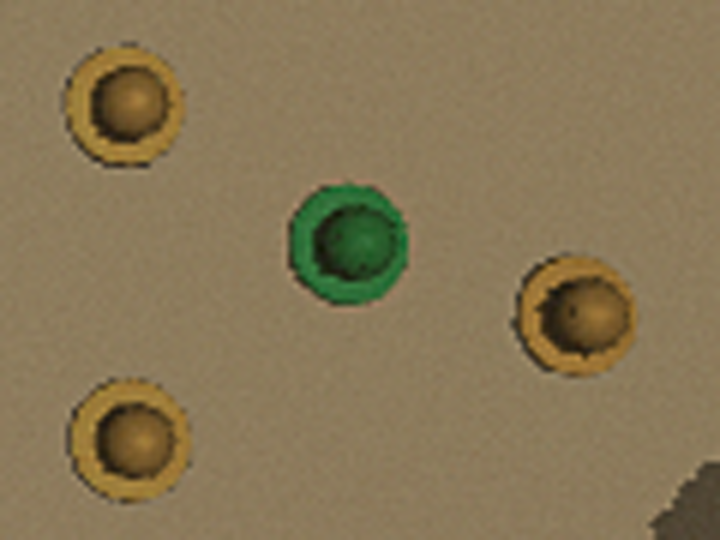

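Run:
```python
from h import *
c=calibration('top')
W=[ray(c,((a+.5)/4-.5+195,(b+.5)/4-.5+180),.030) for a,b in [(152.5,383),(286.5,400),(420,415.5)]]
print(np.round(W,4), np.linalg.norm(W[0]-W[1]),np.linalg.norm(W[1]-W[2]))
dy=W[0]-W[2]; print('yaw',np.arctan2(-dy[0],dy[1]))
for a,b in [(124.5,105.5),(130,439.5),(576,315)]: print(np.round(ray(c,((a+.5)/6-.5+370,(b+.5)/6-.5+250),.004),4))
for a,b in [(131,103),(136,440),(584,315)]: print('head',np.round(ray(c,((a+.5)/6-.5+370,(b+.5)/6-.5+250),.020),4))
print('bar', [ray(c,((a+.5)/4-.5+195,(b+.5)/4-.5+180),.18) for a,b in [(184,48),(440,78)]])
s=get_state(); cw=calibration('wrist'); print(s['eef_pos'],-cw['R'].T@cw['t'],cw['R'].T[:,2])
```

```text
[[0.532  0.1739 0.03  ]
 [0.5216 0.0999 0.03  ]
 [0.512  0.026  0.03  ]] 0.07475228508345433 0.07447884708239681
yaw -0.1339455623072238
[ 0.5482 -0.1823  0.004 ]
[ 0.4222 -0.1798  0.004 ]
[ 0.4663 -0.3516  0.004 ]
head [ 0.5477 -0.1818  0.02  ]
head [ 0.4223 -0.1791  0.02  ]
head [ 0.466  -0.3494  0.02  ]
bar [array([0.68540224, 0.14125136, 0.18      ]), array([0.66923354, 0.01534751, 0.18      ])]
[ 0.24943594 -0.62675261  0.22569787] [ 0.17353162 -0.65598753  0.38383093] [ 0.27949955  0.11279324 -0.95349761]
```

Wells and knobs are located to within a few mm. Nest yaw is about −0.134 rad. I go over the right-hand knob with the jaws along the nest's y.

Emit:
servo_tool:
  moves:
    - {"dx": 0.027,"dy": 0.0346,"dz": -0.013,"roll": -3.7,"jaw": 0.6}
    - {"dx": 0.027,"dy": 0.0346,"dz": -0.013,"roll": -3.7,"jaw": 0.6}
    - {"dx": 0.027,"dy": 0.0346,"dz": -0.013,"roll": -3.7,"jaw": 0.6}
    - {"dx": 0.027,"dy": 0.0346,"dz": -0.013,"roll": -3.7,"jaw": 0.6}
    - {"dx": 0.027,"dy": 0.0346,"dz": -0.013,"roll": -3.7,"jaw": 0.6}
    - {"dx": 0.027,"dy": 0.0346,"dz": -0.013,"roll": -3.7,"jaw": 0.6}
    - {"dx": 0.027,"dy": 0.0346,"dz": -0.013,"roll": -3.7,"jaw": 0.6}
    - {"dx": 0.027,"dy": 0.0346,"dz": -0.013,"roll": -3.7,"jaw": 0.6}
    - {"jaw": 0.6}
    - {"jaw": 0.6}
  newtons: 25

```text
$.moves[8]: bad value
```

Run:
```python
from h import *
s=get_state();c=calibration('wrist');p,d=grab_frame('wrist'); cv2.imwrite('pics/w1.png',p[:,:,::-1])
print(s['eef_pos'],s['ee_rot'],s['width'],s['force'])
X=pts(c,d)
X0=X.reshape(-1,3); print('bench z',np.median(X0[np.abs(X0[:,2])<.02,2]))
print(proj(c,[.466,-.350,.004]),proj(c,s['eef_pos']))
```

```text
[ 0.24943594 -0.62675261  0.22569787] [ 3.14007045e+00 -1.47783891e-04 -2.76290831e+00] 0.08749519472879784 [-0.09830578  0.88331706  0.38823589]
bench z 9.204845958044713e-06
[466.58055813 440.39011096] [319.28951028 299.84232336]
```

View pics/w1.png

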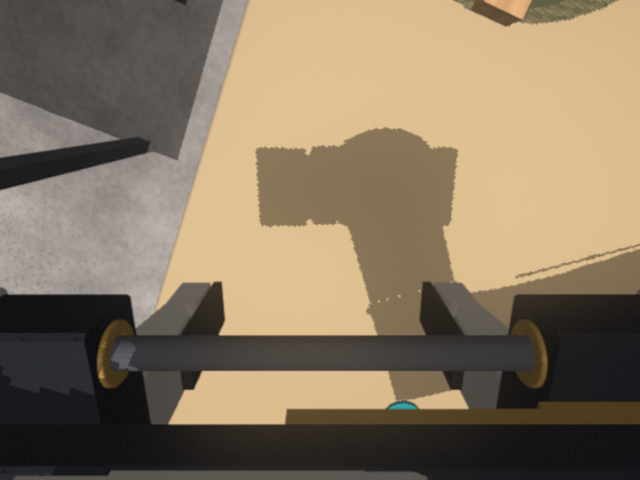

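The wrist view shows bench, the arm's shadow and the two fingers at about (205,290) and (440,290), with the TCP projecting to (319,300). The move was refused because of the short rows, so I resend it with complete ones.

Emit:
servo_tool:
  moves:
    - {"dx": 0.027,"dy": 0.0346,"dz": -0.013,"roll": -3.7,"jaw": 0.6}
    - {"dx": 0.027,"dy": 0.0346,"dz": -0.013,"roll": -3.7,"jaw": 0.6}
    - {"dx": 0.027,"dy": 0.0346,"dz": -0.013,"roll": -3.7,"jaw": 0.6}
    - {"dx": 0.027,"dy": 0.0346,"dz": -0.013,"roll": -3.7,"jaw": 0.6}
    - {"dx": 0.027,"dy": 0.0346,"dz": -0.013,"roll": -3.7,"jaw": 0.6}
    - {"dx": 0.027,"dy": 0.0346,"dz": -0.013,"roll": -3.7,"jaw": 0.6}
    - {"dx": 0.027,"dy": 0.0346,"dz": -0.013,"roll": -3.7,"jaw": 0.6}
    - {"dx": 0.027,"dy": 0.0346,"dz": -0.013,"roll": -3.7,"jaw": 0.6}
    - {"dx": 0,"dy": 0,"dz": 0,"roll": 0,"jaw": 0.6}
    - {"dx": 0,"dy": 0,"dz": 0,"roll": 0,"jaw": 0.6}
  newtons: 25

```text
t: 1.4
eef_pos: [0.4656, -0.3503, 0.1225]
ee_rot: [-3.142, -0.0, 3.005]
force: [-0.7, -0.6, 0.8]
width: 0.0527
gripper_force: 0.0
```

Run:
```python
from h import *
s=get_state();c=calibration('wrist');p,d=grab_frame('wrist'); cv2.imwrite('pics/w2.png',p[:,:,::-1])
print(s['eef_pos'],s['ee_rot'],s['width'],s['force'])
print(proj(c,[.466,-.3495,.004]),proj(c,s['eef_pos']))
X=pts(c,d); m=(X[...,2]>.018)&(X[...,2]<.04)&(np.hypot(X[...,0]-.466,X[...,1]+.35)<.03); print(m.sum()); q=X[m]; print(q.min(0),q.max(0))
```

```text
[ 0.46555183 -0.3502599   0.12247492] [-3.14157106e+00 -4.55761419e-04  3.00499212e+00] 0.052660930808602006 [-0.70866101 -0.62545231  0.81528132]
[321.09362322 226.07709875] [318.98950389 301.14920087]
1220
[ 0.45242308 -0.3658791   0.01804101] [ 0.47901705 -0.33872491  0.0334992 ]
```

View pics/w2.png

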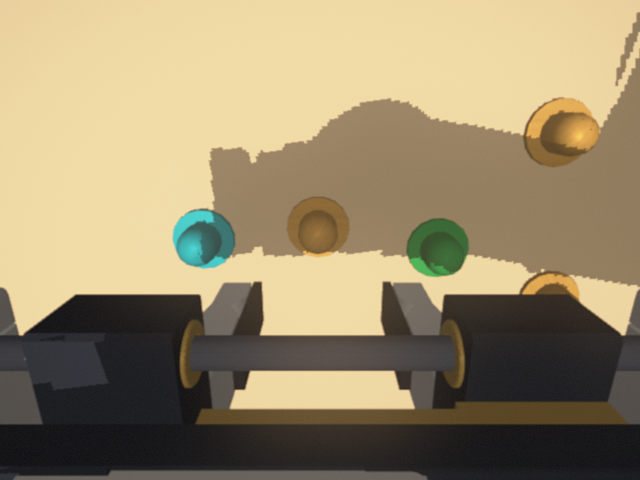

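The wrist view shows the target knob at (318,226) between the turquoise and green decoys, within 1–2 mm of the estimate. I descend and grip.

Emit:
servo_tool:
  moves:
    - {"dx": 0.0003,"dy": -0.001,"dz": -0.03,"roll": 0,"jaw": 0.6}
    - {"dx": 0,"dy": 0,"dz": -0.03,"roll": 0,"jaw": 0.6}
    - {"dx": 0,"dy": 0,"dz": -0.03,"roll": 0,"jaw": 0.6}
    - {"dx": 0,"dy": 0,"dz": -0.0165,"roll": 0,"jaw": 0.6}
    - {"dx": 0,"dy": 0,"dz": -0.008,"roll": 0,"jaw": 0.6}
    - {"dx": 0,"dy": 0,"dz": 0,"roll": 0,"jaw": 0.25}
    - {"dx": 0,"dy": 0,"dz": 0,"roll": 0,"jaw": 0.2}
    - {"dx": 0,"dy": 0,"dz": 0,"roll": 0,"jaw": 0.2}
    - {"dx": 0,"dy": 0,"dz": 0,"roll": 0,"jaw": 0.2}
    - {"dx": 0,"dy": 0,"dz": 0,"roll": 0,"jaw": 0.2}
  newtons: 25

```text
t: 2.7
eef_pos: [0.4665, -0.3516, 0.009]
ee_rot: [-3.141, 0.001, 3.004]
force: [-0.0, 0.7, 5.2]
width: 0.0267
gripper_force: 25.0
```

Emit:
servo_tool:
  moves:
    - {"dx": 0,"dy": 0,"dz": 0.03,"roll": 0,"jaw": 0.2}
    - {"dx": 0,"dy": 0.02,"dz": 0.03,"roll": 0,"jaw": 0.2}
    - {"dx": 0.008,"dy": 0.05,"dz": 0.03,"roll": 0,"jaw": 0.2}
    - {"dx": 0.009,"dy": 0.06,"dz": 0.02,"roll": 0,"jaw": 0.2}
    - {"dx": 0.009,"dy": 0.06,"dz": 0,"roll": 0,"jaw": 0.2}
    - {"dx": 0.009,"dy": 0.06,"dz": 0,"roll": 0,"jaw": 0.2}
    - {"dx": 0.009,"dy": 0.06,"dz": 0,"roll": 0,"jaw": 0.2}
    - {"dx": 0.009,"dy": 0.06,"dz": 0,"roll": 0,"jaw": 0.2}
    - {"dx": 0.006,"dy": 0.06,"dz": 0,"roll": 0,"jaw": 0.2}
    - {"dx": 0.0065,"dy": 0.06,"dz": -0.01,"roll": 0,"jaw": 0.2}

```text
t: 3.95
eef_pos: [0.5314, 0.1397, 0.1083]
ee_rot: [3.14, 0.001, 3.004]
force: [1.9, -0.2, -1.2]
width: 0.027
gripper_force: 25.0
```

Emit:
servo_tool:
  moves:
    - {"dx": 0,"dy": 0.0355,"dz": -0.02,"roll": 0,"jaw": 0.2}
    - {"dx": 0,"dy": 0,"dz": -0.01,"roll": 0,"jaw": 0.2}
    - {"dx": 0,"dy": 0,"dz": 0,"roll": 0,"jaw": 0.2}
    - {"dx": 0,"dy": 0,"dz": 0,"roll": 0,"jaw": 0.2}
    - {"dx": 0,"dy": 0,"dz": 0,"roll": 0,"jaw": 0.2}
    - {"dx": 0,"dy": 0,"dz": 0,"roll": 0,"jaw": 0.2}
    - {"dx": 0,"dy": 0,"dz": 0,"roll": 0,"jaw": 0.2}
    - {"dx": 0,"dy": 0,"dz": 0,"roll": 0,"jaw": 0.2}
    - {"dx": 0,"dy": 0,"dz": 0,"roll": 0,"jaw": 0.2}
    - {"dx": 0,"dy": 0,"dz": 0,"roll": 0,"jaw": 0.2}

```text
t: 5.2
eef_pos: [0.5312, 0.1729, 0.0776]
ee_rot: [-3.142, -0.0, 3.004]
force: [-0.4, -0.2, -0.5]
width: 0.0269
gripper_force: 25.0
```

Run:
```python
from h import *
s=get_state();c=calibration('wrist');p,d=grab_frame('wrist'); cv2.imwrite('pics/w3.png',p[:,:,::-1])
pt,dt=grab_frame('top')
print(s['t'],s['eef_pos'],s['ee_rot'],s['width'],s['force'])
for w in [(.532,.1739,.03),(.5216,.0999,.03),(.512,.026,.03)]: print(proj(c,w))
ct=calibration('top'); e=s['eef_pos'];print('knob pred top',proj(ct,e-[0,0,.004]))
a=cv2.resize(p[80:480,140:640],None,fx=1.,fy=1.)
u,v=np.int32(proj(ct,e)); b=cv2.resize(pt[v-40:v+60,u-30:u+50],None,fx=4,fy=4,interpolation=cv2.INTER_CUBIC)[:400]
print('top origin',u-30,v-40); b=b[:, :300]
cv2.imwrite('pics/m1.png',np.hstack([a,b])[:,:,::-1])
```

```text
5.2 [0.5311614  0.17286569 0.07759279] [-3.14152471e+00 -7.23101383e-05  3.00381844e+00] 0.026883335747033006 [-0.36432615 -0.22724237 -0.47865134]
[321.51068905 262.66307134]
[188.27413089 262.5651866 ]
[ 55.61007799 263.75814722]
knob pred top [230.76533719 274.20507074]
top origin 200 234
```

View pics/m1.png

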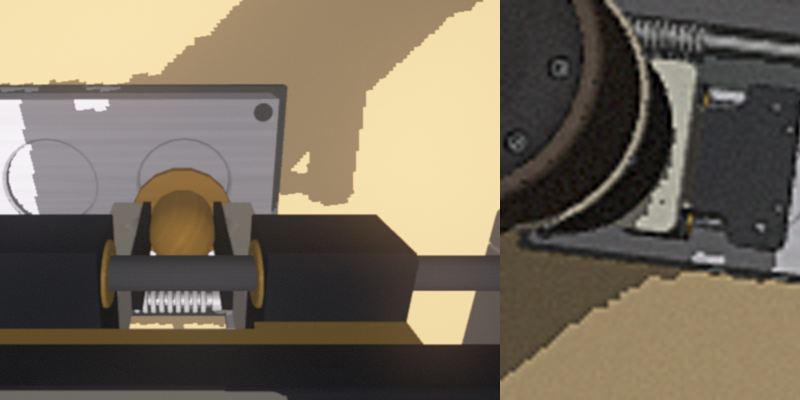

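The wrist view has the held knob's flange arc at full-image top row ≈248, the well0 circle at x 278–370 with its top at row ≈219, and well1 at x 145–238.

```bash
cat >> h.py <<'E'
def circ(c,ctr,r):
    a=np.linspace(0,6.283,90); P=np.array([proj(c,[ctr[0]+r*np.cos(t),ctr[1]+r*np.sin(t),ctr[2]]) for t in a]); return P.min(0),P.max(0)
E
python3 - <<'E'
from h import *
s=get_state();c=calibration('wrist'); e=s['eef_pos']
print('flange top',circ(c,[e[0],e[1],e[2]-.004],.023),'bottom',circ(c,[e[0],e[1],e[2]-.009],.023))
print('head',circ(c,[e[0],e[1],e[2]+.008],.014))
for w in [(.532,.1739,.03),(.5216,.0999,.03)]: print(circ(c,w,.0255))
# refine well estimate: edges detection near predicted
p=cv2.imread('pics/w3.png'); print(p[215:224,324].tolist()); print(p[244:252,322].tolist())
E
```

```text
flange top (array([268.46506615, 249.55148198]), array([369.62728083, 341.08301142])) bottom (array([269.84291452, 245.74621644]), array([368.37905049, 335.26851305]))
head (array([286.01745325, 279.81286255]), array([351.74582529, 338.62811304]))
(array([276.03341169, 218.87110246]), array([366.97772799, 303.54541782]))
(array([142.36520499, 218.75480264]), array([233.83064918, 303.46260782]))
[[151, 146, 151], [148, 144, 149], [145, 140, 145], [127, 122, 126], [124, 119, 124], [141, 136, 141], [147, 143, 147], [147, 142, 146], [145, 141, 146]]
[[150, 145, 149], [148, 143, 148], [145, 140, 145], [121, 123, 131], [82, 96, 114], [54, 81, 104], [56, 88, 115], [59, 101, 135]]
```

Emit:
servo_tool:
  moves:
    - {"dx": 0,"dy": 0.001,"dz": -0.015,"roll": 0,"jaw": 0.2}
    - {"dx": 0,"dy": 0,"dz": -0.012,"roll": 0,"jaw": 0.2}
    - {"dx": 0,"dy": 0,"dz": -0.008,"roll": 0,"jaw": 0.2}
    - {"dx": 0,"dy": 0,"dz": -0.003,"roll": 0,"jaw": 0.2}
    - {"dx": 0,"dy": 0,"dz": -0.002,"roll": 0,"jaw": 0.2}
    - {"dx": 0,"dy": 0,"dz": -0.002,"roll": 0,"jaw": 0.2}
    - {"dx": 0,"dy": 0,"dz": -0.001,"roll": 0,"jaw": 0.2}
    - {"dx": 0,"dy": 0,"dz": -0.001,"roll": 0,"jaw": 0.2}
    - {"dx": 0,"dy": 0,"dz": 0,"roll": 0,"jaw": 0.2}
    - {"dx": 0,"dy": 0,"dz": 0,"roll": 0,"jaw": 0.2}

```text
t: 6.55
eef_pos: [0.5313, 0.174, 0.034]
ee_rot: [3.141, 0.0, 3.004]
force: [-1.7, -0.5, 3.3]
width: 0.0267
gripper_force: 25.0
```

It is at seating height with only about 3 N of contact. I release and lift.

Emit:
servo_tool:
  moves:
    - {"dx": 0,"dy": 0,"dz": -0.0003,"roll": 0,"jaw": 0.5}
    - {"dx": 0,"dy": 0,"dz": 0,"roll": 0,"jaw": 0.5}
    - {"dx": 0,"dy": 0,"dz": 0,"roll": 0,"jaw": 0.5}
    - {"dx": 0,"dy": 0,"dz": 0,"roll": 0,"jaw": 0.5}
    - {"dx": 0,"dy": 0,"dz": 0.02,"roll": 0,"jaw": 0.5}
    - {"dx": 0,"dy": 0,"dz": 0.03,"roll": 0,"jaw": 0.5}
    - {"dx": 0,"dy": 0,"dz": 0.03,"roll": 0,"jaw": 0.5}
    - {"dx": -0.006,"dy": -0.05,"dz": 0.01,"roll": 0,"jaw": 0.5}
    - {"dx": -0.01,"dy": -0.06,"dz": 0,"roll": 0,"jaw": 0.55}
    - {"dx": -0.01,"dy": -0.06,"dz": 0,"roll": 0,"jaw": 0.6}

```text
t: 7.8
eef_pos: [0.5048, 0.0025, 0.1236]
ee_rot: [3.141, 0.001, 3.005]
force: [1.1, -0.3, 0.1]
width: 0.0508
gripper_force: 0.0
```

Run:
```python
from h import *
s=get_state();c=calibration('top');p,d=grab_frame('top'); cv2.imwrite('pics/t2.png',p[:,:,::-1])
print(s['t'],s['eef_pos'],s['width'])
X=pts(c,d)
m=(np.hypot(X[...,0]-.532,X[...,1]-.1739)<.04)
for lo,hi in [(.05,.065),(.0,.05)]:
    q=X[m&(X[...,2]>lo)&(X[...,2]<hi)]; print(len(q),q.mean(0) if len(q) else 0,q[:,2].max() if len(q) else 0)
# reference: head depth max z of knobs on bench
for k in [(.548,-.182),(.4222,-.1795)]:
    q=X[(np.hypot(X[...,0]-k[0],X[...,1]-k[1])<.02)&(X[...,2]<.1)]; print(q[:,2].max(),np.percentile(q[:,2],95))
q=X[m&(X[...,2]<.1)];print(np.percentile(q[:,2],95))
cw=calibration('wrist'); pw,dw=grab_frame('wrist');
a=cv2.resize(p[235:315,200:320],None,fx=4,fy=4,interpolation=cv2.INTER_CUBIC)
cv2.imwrite('pics/m2.png',a[:,:,::-1]); cv2.imwrite('pics/w4.png',pw[:,:,::-1])
```

```text
7.8 [0.50481316 0.00253304 0.123636  ] 0.050848810939198234
0 0 0
224 [0.55708871 0.18396776 0.02880475] 0.03491515319680109
0.03397492109727968 0.0309300874850669
0.03450655885987423 0.032516529140451986
0.03279377901612938
```

View pics/m2.png

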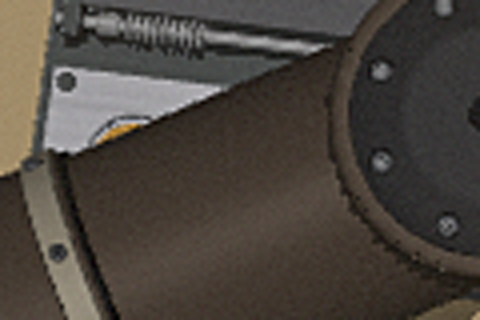

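The crop shows the knob's flange in well0 with an even rim gap at (125,130); the arm hides the rest. On to the next knob.

Emit:
servo_tool:
  moves:
    - {"dx": 0.008,"dy": -0.037,"dz": 0,"roll": 0,"jaw": 0.6}
    - {"dx": 0.009,"dy": -0.037,"dz": 0,"roll": 0,"jaw": 0.6}
    - {"dx": 0.009,"dy": -0.037,"dz": 0,"roll": 0,"jaw": 0.6}
    - {"dx": 0.009,"dy": -0.037,"dz": 0,"roll": 0,"jaw": 0.6}
    - {"dx": 0.008,"dy": -0.037,"dz": 0,"roll": 0,"jaw": 0.6}
    - {"dx": 0,"dy": -0.001,"dz": -0.03,"roll": 0,"jaw": 0.6}
    - {"dx": 0,"dy": 0,"dz": -0.03,"roll": 0,"jaw": 0.6}
    - {"dx": 0,"dy": 0,"dz": -0.01,"roll": 0,"jaw": 0.6}
    - {"dx": 0,"dy": 0,"dz": 0,"roll": 0,"jaw": 0.6}
    - {"dx": 0,"dy": 0,"dz": 0,"roll": 0,"jaw": 0.6}

```text
t: 9.15
eef_pos: [0.5492, -0.182, 0.0545]
ee_rot: [-3.142, 0.002, 3.004]
force: [0.2, 0.1, -0.0]
width: 0.0524
gripper_force: 0.0
```

```bash
cat > knob.py <<'E'
from h import *
import sys
k=np.array([float(v) for v in sys.argv[1:3]])
s=get_state();c=calibration('wrist');p,d=grab_frame('wrist'); e=s['eef_pos']; print(e)
X=pts(c,d); q=X[(X[...,2]>.008)&(X[...,2]<.04)&(np.hypot(X[...,0]-k[0],X[...,1]-k[1])<.03)]
print(len(q),q.min(0),q.max(0),(q.min(0)+q.max(0))/2)
q=X[(X[...,2]>.003)&(X[...,2]<.007)&(np.hypot(X[...,0]-k[0],X[...,1]-k[1])<.035)]
print('flange',len(q),q.min(0),q.max(0),(q.min(0)+q.max(0))/2)
E
python3 knob.py .548 -.182
```

```text
[ 0.54916333 -0.18196938  0.05449556]
2401 [ 0.53426491 -0.19604298  0.00801494] [ 0.56085993 -0.16848533  0.03375246] [ 0.54756242 -0.18226416  0.0208837 ]
flange 2327 [ 0.52558353 -0.20493232  0.00303052] [ 0.57108831 -0.15969206  0.00699328] [ 0.54833592 -0.18231219  0.0050119 ]
```

Emit:
servo_tool:
  moves:
    - {"dx": -0.0007,"dy": 0,"dz": -0.02,"roll": 0,"jaw": 0.6}
    - {"dx": 0,"dy": 0,"dz": -0.018,"roll": 0,"jaw": 0.6}
    - {"dx": 0,"dy": 0,"dz": -0.0075,"roll": 0,"jaw": 0.6}
    - {"dx": 0,"dy": 0,"dz": 0,"roll": 0,"jaw": 0.6}
    - {"dx": 0,"dy": 0,"dz": 0,"roll": 0,"jaw": 0.2}
    - {"dx": 0,"dy": 0,"dz": 0,"roll": 0,"jaw": 0.2}
    - {"dx": 0,"dy": 0,"dz": 0,"roll": 0,"jaw": 0.2}
    - {"dx": 0,"dy": 0,"dz": 0,"roll": 0,"jaw": 0.2}
    - {"dx": 0,"dy": 0,"dz": 0,"roll": 0,"jaw": 0.2}
    - {"dx": 0,"dy": 0,"dz": 0,"roll": 0,"jaw": 0.2}

```text
t: 10.45
eef_pos: [0.5478, -0.1822, 0.0083]
ee_rot: [-3.141, 0.001, 3.004]
force: [-1.7, 0.1, 6.6]
width: 0.0266
gripper_force: 25.0
```

Emit:
servo_tool:
  moves:
    - {"dx": 0,"dy": 0,"dz": 0.03,"roll": 0,"jaw": 0.2}
    - {"dx": 0,"dy": 0.01,"dz": 0.03,"roll": 0,"jaw": 0.2}
    - {"dx": -0.003,"dy": 0.04,"dz": 0.02,"roll": 0,"jaw": 0.2}
    - {"dx": -0.006,"dy": 0.058,"dz": 0,"roll": 0,"jaw": 0.2}
    - {"dx": -0.006,"dy": 0.058,"dz": 0,"roll": 0,"jaw": 0.2}
    - {"dx": -0.006,"dy": 0.058,"dz": 0,"roll": 0,"jaw": 0.2}
    - {"dx": -0.006,"dy": 0.058,"dz": -0.01,"roll": 0,"jaw": 0.2}
    - {"dx": 0,"dy": 0,"dz": 0,"roll": 0,"jaw": 0.2}
    - {"dx": 0,"dy": 0,"dz": 0,"roll": 0,"jaw": 0.2}
    - {"dx": 0,"dy": 0,"dz": 0,"roll": 0,"jaw": 0.2}

```text
t: 11.7
eef_pos: [0.5204, 0.0988, 0.0777]
ee_rot: [-3.141, -0.0, 3.002]
force: [0.4, -0.5, -2.3]
width: 0.0268
gripper_force: 25.0
```

Run:
```python
from h import *
s=get_state();c=calibration('wrist');p,d=grab_frame('wrist'); e=s['eef_pos']
print(s['t'],e,s['force'])
print('flange bottom',circ(c,[e[0],e[1],e[2]-.008],.023),'head',circ(c,[e[0],e[1],e[2]+.008],.014))
print('well1',circ(c,(.5216,.0999,.03),.0255)); print('knob0 flange',circ(c,(.532,.1739,.03),.023),'head',circ(c,(.532,.1739,.045),.014))
cv2.imwrite('pics/w5.png',cv2.resize(p[190:390,220:500],None,fx=2.8,fy=2.8,interpolation=cv2.INTER_CUBIC)[:,:,::-1])
X=pts(c,d);q=X[(np.hypot(X[...,0]-.532,X[...,1]-.1739)<.012)];print('head z',q[:,2].max() if len(q) else 0)
q=X[(np.hypot(X[...,0]-.532,X[...,1]-.1739)<.022)&(np.hypot(X[...,0]-.532,X[...,1]-.1739)>.017)&(X[...,2]<.04)];print('flange z',np.percentile(q[:,2],[5,25,50,75,95]))
```

```text
11.7 [0.5204052  0.09881743 0.07770992] [ 0.38137017 -0.54150232 -2.33385517]
flange bottom (array([269.58378356, 246.54130191]), array([368.63676955, 336.47007142])) head (array([286.0216149 , 279.85667178]), array([351.75256828, 338.68168132]))
well1 (array([276.32534992, 219.48746356]), array([367.17845262, 304.047868  ]))
knob0 flange (array([413.76130442, 223.84083318]), array([496.10520794, 300.0905722 ])) head (array([437.25937751, 248.77384016]), array([490.8739307, 297.9312758]))
head z 0.15572844901920493
flange z [0.02753071 0.0294305  0.02993634 0.0303758  0.03098241]
```

View pics/w5.png

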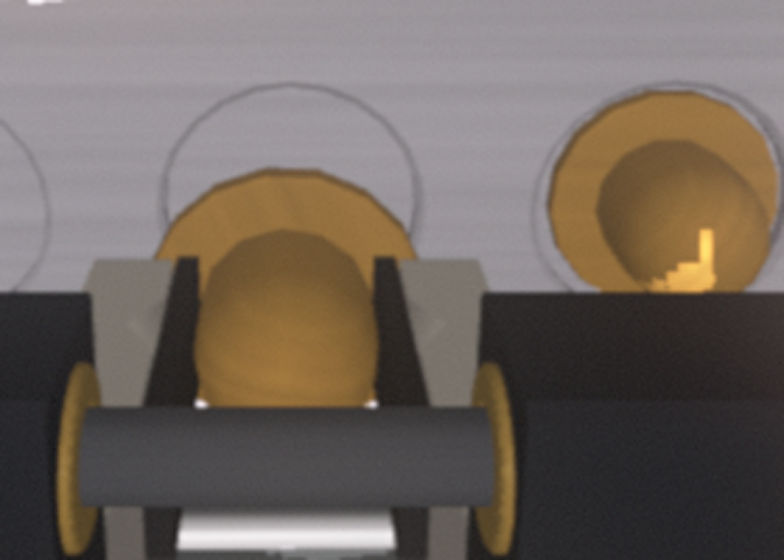

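Knob 0 lies flush in well0, with its flange at z≈0.030. The held knob is centred fore and aft, and needs +1 mm in y.

Emit:
servo_tool:
  moves:
    - {"dx": 0,"dy": 0.001,"dz": -0.015,"roll": 0,"jaw": 0.2}
    - {"dx": 0,"dy": 0,"dz": -0.012,"roll": 0,"jaw": 0.2}
    - {"dx": 0,"dy": 0,"dz": -0.008,"roll": 0,"jaw": 0.2}
    - {"dx": 0,"dy": 0,"dz": -0.003,"roll": 0,"jaw": 0.2}
    - {"dx": 0,"dy": 0,"dz": -0.002,"roll": 0,"jaw": 0.2}
    - {"dx": 0,"dy": 0,"dz": -0.002,"roll": 0,"jaw": 0.2}
    - {"dx": 0,"dy": 0,"dz": -0.001,"roll": 0,"jaw": 0.2}
    - {"dx": 0,"dy": 0,"dz": -0.001,"roll": 0,"jaw": 0.2}
    - {"dx": 0,"dy": 0,"dz": 0,"roll": 0,"jaw": 0.2}
    - {"dx": 0,"dy": 0,"dz": 0,"roll": 0,"jaw": 0.2}

```text
t: 13.0
eef_pos: [0.5205, 0.1009, 0.0339]
ee_rot: [3.142, 0.0, 3.004]
force: [0.7, -0.2, -1.9]
width: 0.0271
gripper_force: 25.0
```

Emit:
servo_tool:
  moves:
    - {"dx": 0,"dy": -0.0008,"dz": -0.0005,"roll": 0,"jaw": 0.2}
    - {"dx": 0,"dy": 0,"dz": -0.0005,"roll": 0,"jaw": 0.2}
    - {"dx": 0,"dy": 0,"dz": 0,"roll": 0,"jaw": 0.2}
    - {"dx": 0,"dy": 0,"dz": 0,"roll": 0,"jaw": 0.2}
    - {"dx": 0,"dy": 0,"dz": 0,"roll": 0,"jaw": 0.2}
    - {"dx": 0,"dy": 0,"dz": 0,"roll": 0,"jaw": 0.2}
    - {"dx": 0,"dy": 0,"dz": 0,"roll": 0,"jaw": 0.2}
    - {"dx": 0,"dy": 0,"dz": 0,"roll": 0,"jaw": 0.2}
    - {"dx": 0,"dy": 0,"dz": 0,"roll": 0,"jaw": 0.2}
    - {"dx": 0,"dy": 0,"dz": 0,"roll": 0,"jaw": 0.2}

```text
t: 14.25
eef_pos: [0.5206, 0.1001, 0.0333]
ee_rot: [3.141, 0.0, 3.004]
force: [-2.7, 0.1, 6.5]
width: 0.0268
gripper_force: 25.0
```

Emit:
servo_tool:
  moves:
    - {"dx": 0,"dy": 0,"dz": 0,"roll": 0,"jaw": 0.5}
    - {"dx": 0,"dy": 0,"dz": 0,"roll": 0,"jaw": 0.5}
    - {"dx": 0,"dy": 0,"dz": 0,"roll": 0,"jaw": 0.5}
    - {"dx": 0,"dy": 0,"dz": 0,"roll": 0,"jaw": 0.5}
    - {"dx": 0,"dy": 0,"dz": 0.02,"roll": 0,"jaw": 0.5}
    - {"dx": 0,"dy": 0,"dz": 0.03,"roll": 0,"jaw": 0.5}
    - {"dx": -0.01,"dy": -0.02,"dz": 0.02,"roll": 0,"jaw": 0.5}
    - {"dx": -0.018,"dy": -0.055,"dz": 0,"roll": 0,"jaw": 0.5}
    - {"dx": -0.018,"dy": -0.055,"dz": 0,"roll": 0,"jaw": 0.55}
    - {"dx": -0.018,"dy": -0.055,"dz": 0,"roll": 0,"jaw": 0.6}

```text
t: 15.5
eef_pos: [0.4559, -0.0863, 0.1031]
ee_rot: [3.141, 0.001, 3.005]
force: [0.9, -0.0, 0.7]
width: 0.051
gripper_force: 0.0
```

Emit:
servo_tool:
  moves:
    - {"dx": -0.018,"dy": -0.055,"dz": 0,"roll": 0,"jaw": 0.6}
    - {"dx": -0.0165,"dy": -0.04,"dz": -0.01,"roll": 0,"jaw": 0.6}
    - {"dx": 0,"dy": 0,"dz": -0.02,"roll": 0,"jaw": 0.6}
    - {"dx": 0,"dy": 0,"dz": -0.02,"roll": 0,"jaw": 0.6}
    - {"dx": 0,"dy": 0,"dz": 0,"roll": 0,"jaw": 0.6}
    - {"dx": 0,"dy": 0,"dz": 0,"roll": 0,"jaw": 0.6}
    - {"dx": 0,"dy": 0,"dz": 0,"roll": 0,"jaw": 0.6}
    - {"dx": 0,"dy": 0,"dz": 0,"roll": 0,"jaw": 0.6}
    - {"dx": 0,"dy": 0,"dz": 0,"roll": 0,"jaw": 0.6}
    - {"dx": 0,"dy": 0,"dz": 0,"roll": 0,"jaw": 0.6}

```text
t: 16.75
eef_pos: [0.4221, -0.1799, 0.053]
ee_rot: [3.142, 0.0, 3.004]
force: [-0.4, -0.3, -1.6]
width: 0.0526
gripper_force: 0.0
```

```bash
python3 knob.py .422 -.18
```

```text
[ 0.42208115 -0.17988216  0.05297071]
2418 [ 0.40796723 -0.19332946  0.00802086] [ 0.43459339 -0.16625376  0.03356148] [ 0.42128031 -0.17979161  0.02079117]
flange 2342 [ 0.39931586 -0.20272659  0.00300228] [ 0.44392341 -0.15716886  0.00699743] [ 0.42161964 -0.17994772  0.00499985]
```

Emit:
servo_tool:
  moves:
    - {"dx": 0,"dy": 0,"dz": -0.02,"roll": 0,"jaw": 0.6}
    - {"dx": 0,"dy": 0,"dz": -0.018,"roll": 0,"jaw": 0.6}
    - {"dx": 0,"dy": 0,"dz": -0.0065,"roll": 0,"jaw": 0.6}
    - {"dx": 0,"dy": 0,"dz": 0,"roll": 0,"jaw": 0.6}
    - {"dx": 0,"dy": 0,"dz": 0,"roll": 0,"jaw": 0.2}
    - {"dx": 0,"dy": 0,"dz": 0,"roll": 0,"jaw": 0.2}
    - {"dx": 0,"dy": 0,"dz": 0,"roll": 0,"jaw": 0.2}
    - {"dx": 0,"dy": 0,"dz": 0,"roll": 0,"jaw": 0.2}
    - {"dx": 0,"dy": 0,"dz": 0,"roll": 0,"jaw": 0.2}
    - {"dx": 0,"dy": 0,"dz": 0,"roll": 0,"jaw": 0.2}

```text
t: 18.05
eef_pos: [0.4223, -0.18, 0.0087]
ee_rot: [-3.142, 0.001, 3.004]
force: [-0.6, 0.9, 5.6]
width: 0.0269
gripper_force: 25.0
```

Emit:
servo_tool:
  moves:
    - {"dx": 0,"dy": 0,"dz": 0.03,"roll": 0,"jaw": 0.2}
    - {"dx": 0.005,"dy": 0.01,"dz": 0.03,"roll": 0,"jaw": 0.2}
    - {"dx": 0.018,"dy": 0.04,"dz": 0.02,"roll": 0,"jaw": 0.2}
    - {"dx": 0.022,"dy": 0.052,"dz": 0,"roll": 0,"jaw": 0.2}
    - {"dx": 0.022,"dy": 0.052,"dz": 0,"roll": 0,"jaw": 0.2}
    - {"dx": 0.022,"dy": 0.052,"dz": -0.01,"roll": 0,"jaw": 0.2}
    - {"dx": 0,"dy": 0,"dz": 0,"roll": 0,"jaw": 0.2}
    - {"dx": 0,"dy": 0,"dz": 0,"roll": 0,"jaw": 0.2}
    - {"dx": 0,"dy": 0,"dz": 0,"roll": 0,"jaw": 0.2}
    - {"dx": 0,"dy": 0,"dz": 0,"roll": 0,"jaw": 0.2}

```text
t: 19.3
eef_pos: [0.5108, 0.0252, 0.0785]
ee_rot: [3.141, 0.0, 3.002]
force: [0.4, -0.7, -1.1]
width: 0.0266
gripper_force: 25.0
```

Run:
```python
from h import *
s=get_state();c=calibration('wrist');p,d=grab_frame('wrist'); e=s['eef_pos']
print(s['t'],e,s['force'])
print('flange bottom',circ(c,[e[0],e[1],e[2]-.008],.023),'head',circ(c,[e[0],e[1],e[2]+.008],.014))
print('well2',circ(c,(.512,.026,.03),.0255))
cv2.imwrite('pics/w6.png',cv2.resize(p[190:390,220:500],None,fx=2.8,fy=2.8,interpolation=cv2.INTER_CUBIC)[:,:,::-1])
X=pts(c,d)
r=np.hypot(X[...,0]-.5216,X[...,1]-.0999);q=X[(r<.022)&(r>.017)&(X[...,2]<.04)];print('flange1 z',np.percentile(q[:,2],[5,25,50,75,95]))
```

```text
19.3 [0.5107575  0.02519782 0.07852258] [ 0.41524918 -0.68907115 -1.09534667]
flange bottom (array([269.57455997, 246.54696953]), array([368.62870362, 336.45216409])) head (array([286.02795776, 279.88013323]), array([351.75859297, 338.68595902]))
well2 (array([275.97145616, 219.20198553]), array([366.49952333, 303.47109127]))
flange1 z [0.02700116 0.02943607 0.02992446 0.03039126 0.03102574]
```

View pics/w6.png

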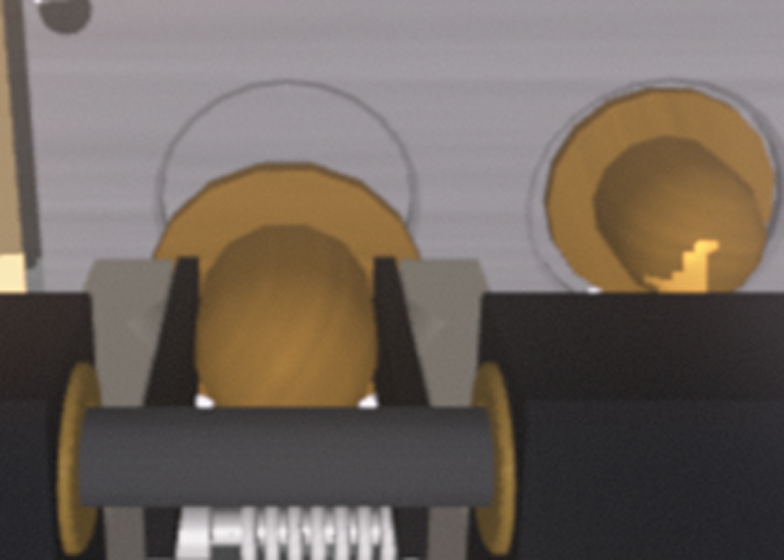

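Knob 1 is flush in well1 as well, at z≈0.030. The held knob is lined up with well2, so I lower it.

Emit:
servo_tool:
  moves:
    - {"dx": 0,"dy": -0.0005,"dz": -0.015,"roll": 0,"jaw": 0.2}
    - {"dx": 0,"dy": 0,"dz": -0.012,"roll": 0,"jaw": 0.2}
    - {"dx": 0,"dy": 0,"dz": -0.008,"roll": 0,"jaw": 0.2}
    - {"dx": 0,"dy": 0,"dz": -0.003,"roll": 0,"jaw": 0.2}
    - {"dx": 0,"dy": 0,"dz": -0.002,"roll": 0,"jaw": 0.2}
    - {"dx": 0,"dy": 0,"dz": -0.002,"roll": 0,"jaw": 0.2}
    - {"dx": 0,"dy": 0,"dz": -0.002,"roll": 0,"jaw": 0.2}
    - {"dx": 0,"dy": 0,"dz": -0.001,"roll": 0,"jaw": 0.2}
    - {"dx": 0,"dy": 0,"dz": -0.0005,"roll": 0,"jaw": 0.2}
    - {"dx": 0,"dy": 0,"dz": 0,"roll": 0,"jaw": 0.2}

```text
t: 20.6
eef_pos: [0.5111, 0.0257, 0.0337]
ee_rot: [3.141, 0.0, 3.004]
force: [-3.2, 1.0, 8.6]
width: 0.0268
gripper_force: 25.0
```

Emit:
servo_tool:
  moves:
    - {"dx": 0,"dy": 0,"dz": 0,"roll": 0,"jaw": 0.5}
    - {"dx": 0,"dy": 0,"dz": 0,"roll": 0,"jaw": 0.5}
    - {"dx": 0,"dy": 0,"dz": 0,"roll": 0,"jaw": 0.5}
    - {"dx": 0,"dy": 0,"dz": 0,"roll": 0,"jaw": 0.5}
    - {"dx": 0,"dy": 0,"dz": 0.02,"roll": 0,"jaw": 0.5}
    - {"dx": 0,"dy": 0,"dz": 0.03,"roll": 0,"jaw": 0.5}
    - {"dx": 0,"dy": 0,"dz": 0.04,"roll": 0,"jaw": 0.5}
    - {"dx": -0.03,"dy": 0,"dz": 0.05,"roll": 0,"jaw": 0.5}
    - {"dx": -0.03,"dy": 0.02,"dz": 0.05,"roll": 0,"jaw": 0.7}
    - {"dx": 0,"dy": 0.03,"dz": 0.05,"roll": 0,"jaw": 0.7}

```text
t: 21.85
eef_pos: [0.4491, 0.0752, 0.2748]
ee_rot: [3.141, 0.001, 3.003]
force: [1.6, 0.1, 0.2]
width: 0.0578
gripper_force: 0.0
```

Run:
```python
from h import *
s=get_state();print(s['t'],s['eef_pos'],s['q'])
c=calibration('wrist');p,d=grab_frame('wrist');X=pts(c,d)
r=np.hypot(X[...,0]-.512,X[...,1]-.026);q=X[(r<.022)&(r>.017)&(X[...,2]<.04)];print('flange2 z',len(q),np.percentile(q[:,2],[5,25,50,75,95]))
th=np.array([1.95,1.7,1.4,1.1,.8,.5,.25,0]); 
x=-.17*np.cos(th)+.018*np.sin(th); z=.031+.17*np.sin(th)+.018*np.cos(th)
psi=.134; n=np.array([np.cos(psi),-np.sin(psi)]); B=np.array([.5216,.0999])+np.outer(.075+x,n)
print(np.round(np.c_[th,B,z],4))
```

```text
21.85 [0.44906479 0.07515298 0.27484617] [ 6.00327126e-01 -4.50561519e-02 -3.67337026e-01 -3.63352594e-04
 -1.24748921e+00 -2.30964317e+00]
flange2 z 411 [0.02853113 0.02934223 0.0299519  0.03039725 0.03097709]
[[1.95   0.6749 0.0792 0.1823]
 [1.7    0.6353 0.0846 0.1973]
 [1.4    0.5849 0.0914 0.2016]
 [1.1    0.5354 0.098  0.1907]
 [0.8    0.4913 0.104  0.1655]
 [0.5    0.4566 0.1087 0.1283]
 [0.25   0.4371 0.1113 0.0905]
 [0.     0.4275 0.1126 0.049 ]]
```

All three knobs are flush, with every flange at z≈0.030. Next the handle: turn the jaws across the bar and go above it.

Emit:
servo_tool:
  moves:
    - {"dx": 0.0226,"dy": 0.0004,"dz": 0,"roll": 9.02,"jaw": 0.7}
    - {"dx": 0.0226,"dy": 0.0004,"dz": 0,"roll": 9.02,"jaw": 0.7}
    - {"dx": 0.0226,"dy": 0.0004,"dz": 0,"roll": 9.02,"jaw": 0.7}
    - {"dx": 0.0226,"dy": 0.0004,"dz": 0,"roll": 9.02,"jaw": 0.7}
    - {"dx": 0.0226,"dy": 0.0004,"dz": 0,"roll": 9.02,"jaw": 0.7}
    - {"dx": 0.0226,"dy": 0.0004,"dz": 0,"roll": 9.02,"jaw": 0.7}
    - {"dx": 0.0226,"dy": 0.0004,"dz": 0,"roll": 9.02,"jaw": 0.7}
    - {"dx": 0.0226,"dy": 0.0004,"dz": -0.01,"roll": 9.02,"jaw": 0.7}
    - {"dx": 0.0226,"dy": 0.0004,"dz": -0.02,"roll": 9.02,"jaw": 0.7}
    - {"dx": 0.0226,"dy": 0.0004,"dz": -0.01,"roll": 9.02,"jaw": 0.7}

```text
t: 23.15
eef_pos: [0.6772, 0.0794, 0.2311]
ee_rot: [3.14, -0.001, -1.7]
force: [-0.0, 0.7, 0.4]
width: 0.0612
gripper_force: 0.0
```

Run:
```python
from h import *
s=get_state();print(s['t'],s['eef_pos'],s['ee_rot'],s['width'])
c=calibration('wrist');p,d=grab_frame('wrist');X=pts(c,d)
n=np.array([np.cos(.134),-np.sin(.134)]); m=np.array([-n[1],n[0]]); N=(X[...,:2]-[.5216,.0999])
nx,ny=N@n,N@m
q=(X[...,2]>.165)&(X[...,2]<.2)&(nx>.12)&(nx<.2)&(abs(ny)<.05)
print(q.sum()); 
if q.sum():
  print(np.percentile(nx[q],[2,50,98]),np.percentile(X[...,2][q],[2,50,98]),ny[q].min(),ny[q].max())
cv2.imwrite('pics/w7.png',p[:,:,::-1])
```

```text
23.15 [0.67723036 0.07944858 0.23110736] [ 3.13972983e+00 -6.08342081e-04 -1.70010260e+00] 0.061248022148114964
4089
[0.14959958 0.15627708 0.16288617] [0.18362305 0.18807239 0.19001019] -0.049982650737736334 0.04873362845978886
```

View pics/w7.png

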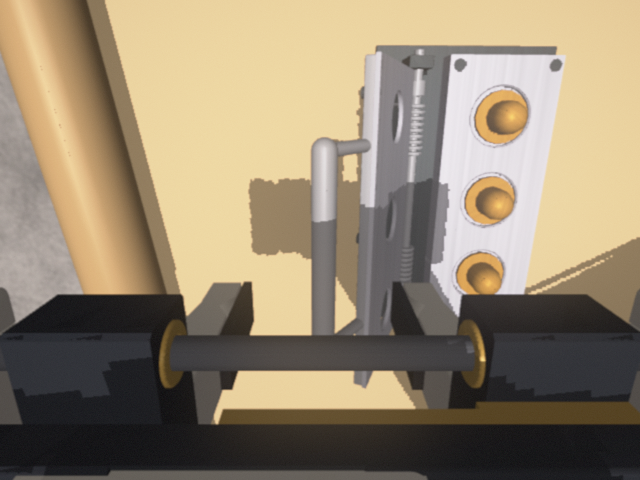

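The picture shows the handle bar at x≈325 lying between the open fingers, with all three knobs seated at right. I descend and pinch.

Emit:
servo_tool:
  moves:
    - {"dx": -0.0005,"dy": 0,"dz": -0.02,"roll": -0.4,"jaw": 0.7}
    - {"dx": 0,"dy": 0,"dz": -0.02,"roll": 0,"jaw": 0.7}
    - {"dx": 0,"dy": 0,"dz": -0.015,"roll": 0,"jaw": 0.6}
    - {"dx": 0,"dy": 0,"dz": -0.006,"roll": 0,"jaw": 0.4}
    - {"dx": 0,"dy": 0,"dz": 0,"roll": 0,"jaw": 0.2}
    - {"dx": 0,"dy": 0,"dz": 0,"roll": 0,"jaw": 0.05}
    - {"dx": 0,"dy": 0,"dz": 0,"roll": 0,"jaw": 0.05}
    - {"dx": 0,"dy": 0,"dz": 0,"roll": 0,"jaw": 0.05}
    - {"dx": 0,"dy": 0,"dz": 0,"roll": 0,"jaw": 0.05}
    - {"dx": 0,"dy": 0,"dz": 0,"roll": 0,"jaw": 0.05}
  newtons: 45

```text
t: 24.45
eef_pos: [0.6767, 0.0797, 0.1724]
ee_rot: [-3.141, 0.0, -1.712]
force: [-2.3, 1.2, 3.9]
width: 0.0128
gripper_force: 45.0
```

The grip sits a bit near the fingertips, so I regrip 7 mm deeper.

Emit:
servo_tool:
  moves:
    - {"dx": 0,"dy": 0,"dz": 0,"roll": 0,"jaw": 0.4}
    - {"dx": 0,"dy": 0,"dz": 0,"roll": 0,"jaw": 0.4}
    - {"dx": 0,"dy": 0,"dz": -0.004,"roll": 0,"jaw": 0.4}
    - {"dx": 0,"dy": 0,"dz": -0.003,"roll": 0,"jaw": 0.4}
    - {"dx": 0,"dy": 0,"dz": 0,"roll": 0,"jaw": 0.05}
    - {"dx": 0,"dy": 0,"dz": 0,"roll": 0,"jaw": 0.05}
    - {"dx": 0,"dy": 0,"dz": 0,"roll": 0,"jaw": 0.05}
    - {"dx": 0,"dy": 0,"dz": 0,"roll": 0,"jaw": 0.05}
    - {"dx": 0,"dy": 0,"dz": 0,"roll": 0,"jaw": 0.05}
    - {"dx": 0,"dy": 0,"dz": 0,"roll": 0,"jaw": 0.05}
  newtons: 45

```text
t: 25.7
eef_pos: [0.6764, 0.0796, 0.1649]
ee_rot: [3.142, -0.0, -1.712]
force: [-0.0, -0.2, 0.9]
width: 0.0125
gripper_force: 45.0
```

Run:
```python
from h import *
s=get_state(); e=s['eef_pos']; print(e)
th=np.r_[np.linspace(1.95,1.0,11),np.linspace(.9,0.,11)[0:]]
x=-.17*np.cos(th)+.018*np.sin(th); z=.17*np.sin(th)+.018*np.cos(th)
P=np.c_[x*np.cos(.134),-x*np.sin(.134),z]
D=np.diff(P,axis=0); print(np.round(D*1000,1)); print(np.round(e+P[[10,21]]-P[0],4))
```

```text
[0.67644418 0.0795859  0.16487914]
[[-14.6   2.    6.9]
 [-15.2   2.    5.4]
 [-15.6   2.1   4. ]
 [-15.9   2.1   2.5]
 [-16.1   2.2   0.9]
 [-16.1   2.2  -0.6]
 [-15.9   2.1  -2.1]
 [-15.7   2.1  -3.7]
 [-15.3   2.1  -5.1]
 [-14.7   2.   -6.6]
 [-14.7   2.   -8.4]
 [-12.5   1.7  -8.8]
 [-11.7   1.6  -9.9]
 [-10.7   1.4 -10.9]
 [ -9.7   1.3 -11.9]
 [ -8.6   1.2 -12.7]
 [ -7.4   1.  -13.4]
 [ -6.2   0.8 -14. ]
 [ -4.9   0.7 -14.5]
 [ -3.6   0.5 -14.9]
 [ -2.3   0.3 -15.2]]
[[0.5215 0.1005 0.1664]
 [0.429  0.1129 0.0316]]
```

The bar is held firmly. I swing it down along the arc.

Emit:
servo_tool:
  moves:
    - {"dx": -0.0146,"dy": 0.002,"dz": 0.0069,"roll": 0,"jaw": 0.05}
    - {"dx": -0.0152,"dy": 0.002,"dz": 0.0054,"roll": 0,"jaw": 0.05}
    - {"dx": -0.0156,"dy": 0.0021,"dz": 0.004,"roll": 0,"jaw": 0.05}
    - {"dx": -0.0159,"dy": 0.0021,"dz": 0.0025,"roll": 0,"jaw": 0.05}
    - {"dx": -0.0161,"dy": 0.0022,"dz": 0.0009,"roll": 0,"jaw": 0.05}
    - {"dx": -0.0161,"dy": 0.0022,"dz": -0.0006,"roll": 0,"jaw": 0.05}
    - {"dx": -0.0159,"dy": 0.0021,"dz": -0.0021,"roll": 0,"jaw": 0.05}
    - {"dx": -0.0157,"dy": 0.0021,"dz": -0.0037,"roll": 0,"jaw": 0.05}
    - {"dx": -0.0153,"dy": 0.0021,"dz": -0.0051,"roll": 0,"jaw": 0.05}
    - {"dx": -0.0147,"dy": 0.002,"dz": -0.0066,"roll": 0,"jaw": 0.05}
  newtons: 45

```text
t: 26.95
eef_pos: [0.5246, 0.1008, 0.1693]
ee_rot: [-3.134, 0.002, -1.711]
force: [4.0, -2.3, 10.9]
width: 0.0128
gripper_force: 45.0
```

Emit:
servo_tool:
  moves:
    - {"dx": -0.0147,"dy": 0.002,"dz": -0.0084,"roll": 0,"jaw": 0.05}
    - {"dx": -0.0125,"dy": 0.0017,"dz": -0.0088,"roll": 0,"jaw": 0.05}
    - {"dx": -0.0117,"dy": 0.0016,"dz": -0.0099,"roll": 0,"jaw": 0.05}
    - {"dx": -0.0107,"dy": 0.0014,"dz": -0.0109,"roll": 0,"jaw": 0.05}
    - {"dx": -0.0097,"dy": 0.0013,"dz": -0.0119,"roll": 0,"jaw": 0.05}
    - {"dx": -0.0086,"dy": 0.0012,"dz": -0.0127,"roll": 0,"jaw": 0.05}
    - {"dx": -0.0074,"dy": 0.001,"dz": -0.0134,"roll": 0,"jaw": 0.05}
    - {"dx": -0.0062,"dy": 0.0008,"dz": -0.014,"roll": 0,"jaw": 0.05}
    - {"dx": -0.0049,"dy": 0.0007,"dz": -0.0145,"roll": 0,"jaw": 0.05}
    - {"dx": 0,"dy": 0,"dz": 0,"roll": 0,"jaw": 0.05}
  newtons: 45

```text
t: 28.2
eef_pos: [0.4364, 0.1132, 0.0628]
ee_rot: [-3.139, 0.002, -1.711]
force: [-1.0, 0.1, 11.2]
width: 0.0128
gripper_force: 45.0
```

Emit:
servo_tool:
  moves:
    - {"dx": -0.0021,"dy": 0.0003,"dz": -0.0075,"roll": 0,"jaw": 0.05}
    - {"dx": -0.0016,"dy": 0.0002,"dz": -0.0074,"roll": 0,"jaw": 0.05}
    - {"dx": -0.0014,"dy": 0.0002,"dz": -0.0076,"roll": 0,"jaw": 0.05}
    - {"dx": -0.001,"dy": 0.0001,"dz": -0.005,"roll": 0,"jaw": 0.05}
    - {"dx": 0,"dy": 0,"dz": -0.0025,"roll": 0,"jaw": 0.05}
    - {"dx": 0,"dy": 0,"dz": -0.001,"roll": 0,"jaw": 0.05}
    - {"dx": 0,"dy": 0,"dz": 0,"roll": 0,"jaw": 0.05}
    - {"dx": 0,"dy": 0,"dz": 0,"roll": 0,"jaw": 0.05}
    - {"dx": 0,"dy": 0,"dz": 0,"roll": 0,"jaw": 0.05}
    - {"dx": 0,"dy": 0,"dz": 0,"roll": 0,"jaw": 0.05}
  newtons: 45

```text
t: 29.45
eef_pos: [0.4297, 0.114, 0.0321]
ee_rot: [-3.14, 0.002, -1.711]
force: [-7.4, 3.6, 12.7]
width: 0.0127
gripper_force: 45.0
```

```bash
cat > mk.py <<'E'
from h import *
s=get_state();print(s['t'],s['eef_pos'],s['force'],s['width'])
n=np.array([np.cos(.134),-np.sin(.134)]); m=np.array([-n[1],n[0]])
for cam in ['top','wrist','scene']:
    c=calibration(cam);p,d=grab_frame(cam);X=pts(c,d);N=X[...,:2]-[.5216,.0999]; nx,ny=N@n,N@m
    g=(nx>-.05)&(nx<.06)&(abs(ny)<.105)&(X[...,2]>.025)&(X[...,2]<.06)
    for w in (-.075,0,.075): g&=np.hypot(nx,ny-w)>.024
    if g.sum()>100:
        A=np.c_[nx[g],ny[g],np.ones(g.sum())]; f=A.copy(); z=X[...,2][g]
        co=np.linalg.lstsq(A,z,rcond=None)[0]; print(cam,g.sum(),'slope',co, np.percentile(z,[5,25,50,75,95]))
    if cam=='scene': cv2.imwrite('pics/s9.png',cv2.resize(p[190:320,260:430],None,fx=4,fy=4,interpolation=cv2.INTER_CUBIC)[:,:,::-1])
E
python3 mk.py
```

```text
29.45 [0.42967541 0.11403247 0.03213154] [-7.38363535  3.62440495 12.6601454 ] 0.012702102027445296
top 2688 slope [-0.04728087 -0.00161505  0.03674268] [0.03161761 0.03383422 0.03553789 0.03764336 0.043127  ]
wrist 42810 slope [-0.05280528 -0.0159787   0.03672387] [0.0349095  0.03583715 0.03685255 0.03791221 0.04447032]
scene 2027 slope [-0.04662671  0.00548273  0.03908952] [0.03368588 0.03631234 0.03841847 0.04079345 0.04576358]
```

```bash
cat > mk.py <<'E'
from h import *
s=get_state();print(s['t'],s['eef_pos'],s['force'],s['width'])
n=np.array([np.cos(.134),-np.sin(.134)]); m=np.array([-n[1],n[0]])
for cam in ['top','wrist']:
    c=calibration(cam);p,d=grab_frame(cam);X=pts(c,d);N=X[...,:2]-[.5216,.0999]; nx,ny=N@n,N@m
    for lo,hi in [(.03,.045),(-.045,-.03)]:
        g=(ny>lo)&(ny<hi)&(X[...,2]<.09)&(X[...,2]>.01)
        print(cam,[(b,int((g&(abs(nx*1000-b)<3)).sum()),round(float(np.median(X[...,2][g&(abs(nx*1000-b)<3)])*1000),1)) for b in range(-60,75,10) if (g&(abs(nx*1000-b)<3)).sum()>5])
    g=(nx>-.115)&(nx<-.075)&(abs(ny)>.025)&(abs(ny)<.05)&(X[...,2]>.03)&(X[...,2]<.08)
    if g.sum()>10: print('bar top',g.sum(),np.percentile(X[...,2][g],[50,90,98]),np.median(nx[g]))
E
python3 mk.py
```

```text
29.6 [0.42967651 0.11401402 0.0321208 ] [-5.90867315  3.98249147 11.38520336] 0.012934492747875096
top [(10, 9, 36.7), (20, 17, 35.5), (30, 19, 33.5), (40, 18, 34.6), (50, 18, 33.2), (70, 6, 33.7)]
top [(-50, 17, 43.1), (-40, 19, 36.7), (-30, 19, 37.5), (-20, 16, 37.4), (-10, 14, 35.5), (0, 13, 36.2), (10, 18, 35.0), (20, 18, 36.7), (30, 19, 34.6), (40, 18, 35.6), (50, 20, 35.1), (70, 9, 33.4)]
bar top 32 [0.05932897 0.0618457  0.06326858] -0.09230813618471741
wrist [(0, 175, 36.5), (10, 205, 36.2), (20, 190, 35.9), (30, 194, 35.6), (40, 187, 35.3)]
wrist [(-50, 580, 44.5), (-40, 499, 37.7), (-30, 536, 37.3), (-20, 523, 37.1), (-10, 507, 36.8), (0, 530, 36.5), (10, 509, 36.1), (20, 516, 35.8), (30, 506, 35.4), (40, 104, 35.1)]
bar top 3443 [0.0603741  0.0616036  0.06224367] -0.09313658905598442
```

The mask is still about 0.033 rad (≈5.5 mm at the bar) short of shut, because the bar slid a little in the pads. I grip harder and press further.

Emit:
servo_tool:
  moves:
    - {"dx": -0.001,"dy": 0,"dz": 0,"roll": 0,"jaw": 0.02}
    - {"dx": 0,"dy": 0,"dz": 0,"roll": 0,"jaw": 0.02}
    - {"dx": 0,"dy": 0,"dz": -0.002,"roll": 0,"jaw": 0.02}
    - {"dx": 0,"dy": 0,"dz": -0.002,"roll": 0,"jaw": 0.02}
    - {"dx": 0,"dy": 0,"dz": -0.002,"roll": 0,"jaw": 0.02}
    - {"dx": 0,"dy": 0,"dz": -0.001,"roll": 0,"jaw": 0.02}
    - {"dx": 0,"dy": 0,"dz": -0.001,"roll": 0,"jaw": 0.02}
    - {"dx": 0,"dy": 0,"dz": 0,"roll": 0,"jaw": 0.02}
    - {"dx": 0,"dy": 0,"dz": 0,"roll": 0,"jaw": 0.02}
    - {"dx": 0,"dy": 0,"dz": 0,"roll": 0,"jaw": 0.02}
  newtons: 60

```text
t: 30.95
eef_pos: [0.4289, 0.1141, 0.025]
ee_rot: [-3.139, 0.002, -1.711]
force: [-10.1, 2.6, 27.5]
width: 0.0128
gripper_force: 60.0
```

```bash
python3 mk.py
```

```text
30.95 [0.42891285 0.1141418  0.02502936] [-10.12352315   2.61483207  27.53504274] 0.012774731538326974
top [(10, 13, 33.2), (20, 14, 32.2), (30, 18, 32.2), (40, 19, 32.9), (50, 17, 32.7), (70, 7, 31.6)]
top [(-50, 17, 39.5), (-40, 18, 32.3), (-30, 19, 31.6), (-20, 16, 32.4), (-10, 11, 33.1), (0, 13, 32.7), (10, 18, 33.3), (20, 19, 33.6), (30, 18, 33.4), (40, 18, 33.5), (50, 19, 32.8), (70, 10, 34.7)]
bar top 33 [0.05226736 0.05514352 0.05711891] -0.09372550458299096
wrist [(0, 296, 33.5), (10, 298, 33.6), (20, 301, 33.8), (30, 301, 33.8), (40, 52, 33.6)]
wrist [(-50, 592, 39.6), (-40, 547, 33.2), (-30, 561, 33.3), (-20, 551, 33.4), (-10, 561, 33.5), (0, 560, 33.5), (10, 569, 33.5), (20, 548, 33.6), (30, 509, 33.6)]
bar top 3457 [0.05372523 0.05501025 0.0555756 ] -0.09392603854785697
```

The mask is now level and the bar top is at 55.5 mm. I hold for one second to check that it stays.

Emit:
servo_tool:
  moves:
    - {"dx": 0,"dy": 0,"dz": 0,"roll": 0,"jaw": 0.02}
    - {"dx": 0,"dy": 0,"dz": 0,"roll": 0,"jaw": 0.02}
    - {"dx": 0,"dy": 0,"dz": 0,"roll": 0,"jaw": 0.02}
    - {"dx": 0,"dy": 0,"dz": 0,"roll": 0,"jaw": 0.02}
    - {"dx": 0,"dy": 0,"dz": 0,"roll": 0,"jaw": 0.02}
    - {"dx": 0,"dy": 0,"dz": 0,"roll": 0,"jaw": 0.02}
    - {"dx": 0,"dy": 0,"dz": 0,"roll": 0,"jaw": 0.02}
    - {"dx": 0,"dy": 0,"dz": 0,"roll": 0,"jaw": 0.02}
    - {"dx": 0,"dy": 0,"dz": 0,"roll": 0,"jaw": 0.02}
    - {"dx": 0,"dy": 0,"dz": 0,"roll": 0,"jaw": 0.02}

```text
t: 32.3
eef_pos: [0.4289, 0.1142, 0.025]
ee_rot: [-3.139, 0.002, -1.711]
force: [-11.9, 3.3, 26.7]
width: 0.0127
gripper_force: 60.0
```

```bash
python3 mk.py | tail -3; python3 -c "
from station import *
s=get_state();print(s['t'],s['force'],s['eef_pos']); print(job_done())"
```

```text
wrist [(0, 295, 33.6), (10, 298, 33.7), (20, 305, 33.7), (30, 309, 33.7), (40, 46, 33.5)]
wrist [(-50, 594, 39.7), (-40, 546, 33.2), (-30, 556, 33.2), (-20, 553, 33.3), (-10, 564, 33.4), (0, 558, 33.5), (10, 555, 33.6), (20, 540, 33.7), (30, 506, 33.7)]
bar top 3452 [0.05375704 0.05502562 0.05550467] -0.09391917583817516
32.4 [-11.58615705   2.98034652  27.14038055] [0.42893465 0.11418294 0.02504084]
the job is handed in; nothing more can be done
None
```

All three brass knobs sit flush in their wells, the mask is fully shut and the gripper is still holding it down with about 27 N; I handed the job in at 32 s (I viewed 11 pictures, one over your limit of 10).

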